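# Set the length gauge from a sample stake

## Robot

A 6-joint arm with a two-finger parallel gripper is mounted at the origin on a cart in front of the work surface, level with it; the furniture and walls round the work are solid. World frame = base frame: x ahead of the robot, y to its left, z up, the work surface at z = 0. Lengths are in m, angles in rad, forces in N, time in s.
With the tool pointing down it reaches from about 0.35 to 0.85 m from the base axis. Payload 8.1 kg.
Tool frame: the origin (TCP) lies on the centre line of the jaws, within the pads' length; the fingertips stand 17 mm ahead of it and the grasp point (between the pads) lies 2 mm behind it; x points along the fingers, z is the direction in which the jaws open and shut, and the axes are right-handed (so a half turn about x gives the same grasp; the last joint's range is limited). The gripper opens to 93 mm and grips with 3 to 60 N. Pads are 15 mm wide; open, the fingers measure 128 mm over their backs; the gripper's body (75 mm by 188 mm) begins 65 mm behind the grasp point.
Start: joints at [-0.085, 0.13, 1.488, -0, 1.523, -0.085], TCP at [0.6, 0, 0.236] pointing down, gripper open.
Joint ranges: [-2.96, 2.96], [-0.89, 2.26], [0.02, 2.5], [-1.34, 4.48], [0, 2.73], [-2.66, 2.66]. Speed limits (rad/s): [2.39, 2.39, 2.79, 3.14, 3.14, 3.14].

## Interface

Orientations are given as a rotation vector (axis times angle).
In Python, from plant import telemetry, optics, workorder gives the robot as it stands.
- The arm moves only by the shell command python3 -m inch 'ROWS' [FORCE]. ROWS is JSON, a list that holds one entry, the list of rows, each a list of 7 numbers: the shift along the tool's x, y, z in m, then the turn, a rotation vector about the tool's x, y, z in rad, then the opening, from 0 (shut) to 1 (fully open). In form: [[[tx, ty, tz, ax, ay, az, grip], ...]]. A call has 1 to 20 rows; each row shifts and turns the pose as measured when the row begins, along the tool's axes as they then stand; what a row does not reach is not made up. A row lasts 1/10 s, in which the tool goes at most 50 mm and 8.59 degrees, less where a joint would pass 70% of its speed; a pose out of reach is approached as far as the arm can. A call is refused whole if a number of a shift passes 0.05 or a number of a turn 0.15, either way. A call with a gripper value outside its range is refused whole. The fingers move at their own pace and stop on an object; FORCE is the grip in N (left out, the last holds). Time passes only in rows, so rows that do not move let the fingers close. It gives the time, the measured TCP pose, the force and the opening at its end, in the units of the state.
- telemetry.read_state(): the state, without advancing time (a new reading comes with each control period).
- optics.read_camera(name): name is "scene" or "side" or "wrist"; returns a dict with "frame" (480x640x3 uint8, blue, green, red), "fx", "fy", "cx", "cy" (pixels), "rvec" (rotation vector, rad) and "tvec" (3), from world to camera coordinates, as OpenCV has them. Camera axes: x right, y down, z forward; pixel columns grow to the right and rows downward; lengths in m; the calibration is good to about 2 mm. A picture is of the moment at which its call begins. There is no depth.
- workorder.close_job(): hands the job in, once; it reports no verdict.
The state is a dict: "t": time; "q": joint angles; "dq": joint speeds; "joint_torque": joint torques, N m; "tool_pos": TCP position; "orientation": TCP orientation; "force": force on the tool from outside, world axes, zero at the start; "wrist_torque": the same for the moment, N m; "opening": finger opening in m.
Only numpy, scipy, OpenCV 4.12 (cv2) and the standard library are available. Lean on these libraries where they do the work, as an engineer would, in place of code of your own. Each camera call takes 0.05 s, during which the arm holds its last target. There are 200 camera calls.

## Task

Lay the longer of the two wooden stakes lengthwise in the sloping length gauge, between its guides and with its lower end at the bottom fence, and let go of it. Then hold the stop's release button down, slide the stop down the rail until its sprung plunger presses on the stake and is pushed about half-way in, and let the button come up again so that the stop stays locked there. Leave the short stake and the ribbon spool where they are.

Things in the scene. Friction and masses are not known exactly. Their poses are not given: they have to be found in the camera images.
- gauge_bed: Sloping bed of the length gauge (fixed on a plywood foot), always 30 degrees from level, 72 mm wide. Origin: on its surface at the foot of the bottom fence's inner face, on the centre line. x points up the slope along the bed, y across, z square out of the bed. Bed from x = -15 to 400 mm; its top end is 0.24 m above the table, the stop up to 0.27 m; steel fence (16 high, 60 wide) at x = -14 to 0.
- stake_seat (a point): Where the stake's centre comes to lie: bed x = 65, y = 0, z = 8 mm; axes as the bed's. Two pairs of black guide cheeks 11 mm high stand at bed x = 12 to 28 and 102 to 118 mm, inner faces 23 mm apart, outer faces 39 mm apart; between the pairs (x = 28 to 102) the bed is clear for fingers. Laid a few mm up from the fence, the stake may stay there by friction.
- long_stake_center (a point): Centre of the longer stake: a loose, plain square wooden bar 130 x 16 x 16 mm, about 40 g, lying on the table; its x runs along its length, z up. Either end may go to the fence.
- short_stake_center (a point): Centre of the shorter stake, a like bar 90 x 16 x 16 mm, x along its length. Leave it alone.
- ribbon_spool: A flat ribbon spool lying on the table, 65 mm across, 16 mm high; origin at the centre of its underside. Leave it alone.
- length_stop (a joint): Travel of the grey stop on its rail, 0 to 0.14 m, growing as it slides DOWN the slope (bed's -x); starts at 0 to 0.05. Stop 62 mm long, 70 wide, top 27 mm above the bed. Button up: locked in hidden notches 5 mm apart (1 mm play). Button down: 1 to 3 N move it. At value s the button's centre is at bed x = 305 mm - s, the free plunger's tip at bed x = 235 mm - s.
- release_button (a joint): Travel of the release button into the stop (bed's -z): 0 = up, stop locked; 0.012 m = fully down. The stop is free from 0.005 m on; 0.007 to 0.010 m is a good depth to hold. Spring: 4 N to start moving, 6 N half-way, 8 N fully down. Let go, it springs up and the stop settles into the nearest notch, up to 2.5 mm either way.
- button_top (a point): Centre of the top of the black ribbed button (30 mm along the bed x 34 across), 38 mm above the bed at rest; bed's axes; pressed along -z, square to the bed. Two finger guards of the stop, uphill and downhill of it, stand 20 mm above it, 38 mm apart inside, 8 thick, 46 wide; open at the sides. Closed fingers square to the bed fit between; pushing a guard drives the stop.
- plunger (a joint): How far the sprung plunger is pushed in: 0 = free, 0.016 m = fully in (bed's +x). Spring: 0.7 N to start, 1.7 N half-way, 2.6 N fully in.
- plunger_tip (a point): Tip of the steel plunger (13 mm disc on a 9 mm rod) that points down the slope from the stop's lower face, on the bed's centre line, 8 mm above the bed. It meets the upper end of the stake and pushes the stake down to the fence if there is a gap.
Not all that is in view belongs to the job. What is shaped like the part that bears long_stake_center but yellow is not meant.

How it is judged:
By the outcome, as a careful person would: the job done as asked, in the order asked, and still so for the second after the job is handed in, with the robot touching nothing.
It also fails if it takes over 54 s, if anything falls off the work surface, if the arm or the gripper's body presses on something with over 40 N, if the wrist force passes 120 N, or if a joint passes its speed limit or range.

## Working session

There is one attempt and no reset: what is moved stays moved. The work goes in short steps, Python scripts to look and compute and a shell command to move; the robot and the scene stay as the last step left them, time stands still between calls to the robot, and variables do not carry over. Pictures are saved under pics/ and viewed, on a budget of 10 in all, crops included, one or two more only if the job needs it, and the job is handed in when it is done.

```bash
ls; mkdir -p pics; cat > h.py <<'E'
import numpy as np, cv2
from scipy.spatial.transform import Rotation as R
from plant import telemetry, optics, workorder
def cam(n):
    c=optics.read_camera(n); c['R']=cv2.Rodrigues(np.array(c['rvec'],float))[0]; c['t']=np.array(c['tvec'],float).ravel(); return c
def ray(c,u,v):
    d=c['R'].T@np.array([(u-c['cx'])/c['fx'],(v-c['cy'])/c['fy'],1]); return -c['R'].T@c['t'], d
def atz(c,u,v,z):
    o,d=ray(c,u,v); return o+d*(z-o[2])/d[2]
def proj(c,P):
    p=np.atleast_2d(P)@c['R'].T+c['t']; return np.c_[c['fx']*p[:,0]/p[:,2]+c['cx'],c['fy']*p[:,1]/p[:,2]+c['cy']]
def save(n,c):
    import pickle; cv2.imwrite(f'pics/{n}.png',c['frame']); pickle.dump(c,open(f'pics/{n}.pkl','wb'))
def load(n):
    import pickle; return pickle.load(open(f'pics/{n}.pkl','rb'))
E
python3 - <<'E'
from h import *
for n in ['scene','side','wrist']:
    c=cam(n); save(n+'0',c); print(n,c['fx'],c['cx'],c['cy'],-c['R'].T@c['t'],c['R'][2])
print(telemetry.read_state())
E
```

```text
pics
scene 474.0933386762136 318.8319738751362 236.95530092610718 [-0.07695724 -0.98317225  0.97518264] [ 0.46946064  0.60238924 -0.64554931]
side 539.2992715416095 320.1863183075985 238.0728855321553 [ 0.05839066 -1.31899479  1.26751013] [ 0.29217499  0.676862   -0.67564162]
wrist 347.6338233492566 315.1122925088159 238.39580808245924 [0.59929407 0.08551804 0.38271754] [-0.00206481 -0.30305732 -0.95297009]
{'t': 0.15, 'q': array([-8.54019890e-02,  1.30997457e-01,  1.48904653e+00,  1.46064872e-05,
        1.52299904e+00, -8.54292720e-02]), 'dq': array([ 2.04091517e-04, -1.66905355e-03, -3.63402761e-03,  2.52241524e-03,
       -3.55660960e-05, -2.96376764e-04]), 'joint_torque': array([ 8.59073725e-05, -5.60473788e+01, -4.92333663e+01,  7.68201635e-02,
        3.05504061e-02, -1.41810942e-04]), 'tool_pos': array([5.99577333e-01, 6.26118133e-05, 2.34813010e-01]), 'orientation': array([8.77427990e-05, 1.57224017e+00, 1.29494284e-04]), 'force': array([ 0.37531169,  0.83243526, -0.1856005 ]), 'wrist_torque': array([ 0.02566953, -0.02675472, -0.01587753]), 'opening': 0.0928011490771765}
```

View pics/scene0.png

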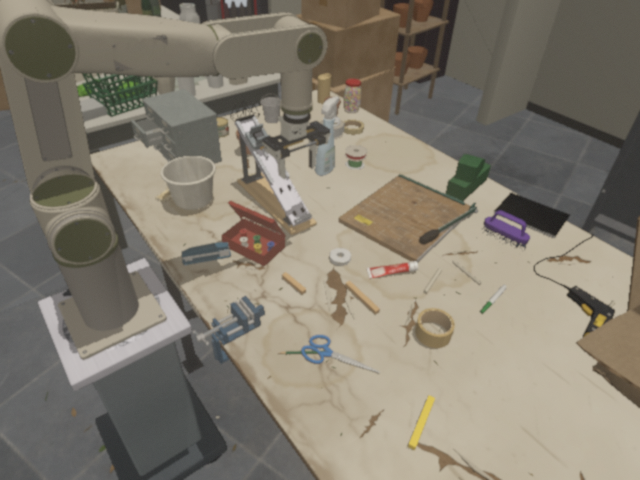

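View pics/side0.png

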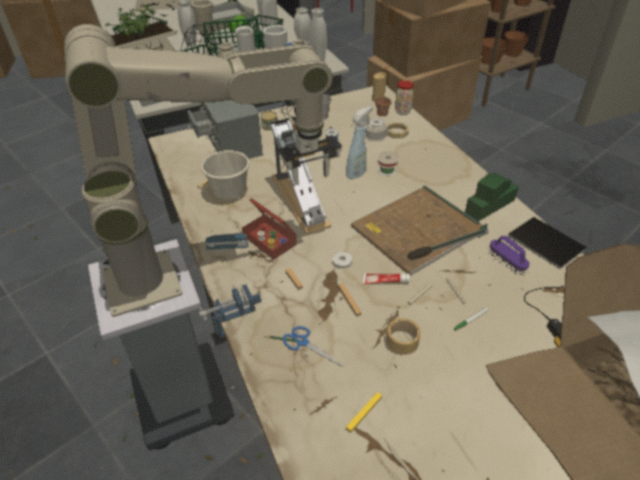

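The scene view shows the long stake at about (362,297), the short one at (293,283), the spool at (340,257), and the gauge with its fence near (298,218), rising toward (250,125). The side view agrees. I'll enlarge both views.

```bash
python3 - <<'E'
from h import *
a=load('scene0')['frame'];b=load('side0')['frame']
A=cv2.resize(a[105:325,220:400],None,fx=2.2,fy=2.2,interpolation=cv2.INTER_CUBIC)
B=cv2.resize(b[105:325,250:390],None,fx=2.2,fy=2.2,interpolation=cv2.INTER_CUBIC)
cv2.imwrite('pics/c1.png',np.hstack([A,B])); print(A.shape,B.shape)
E
```

```text
(484, 396, 3) (484, 308, 3)
```

View pics/c1.png

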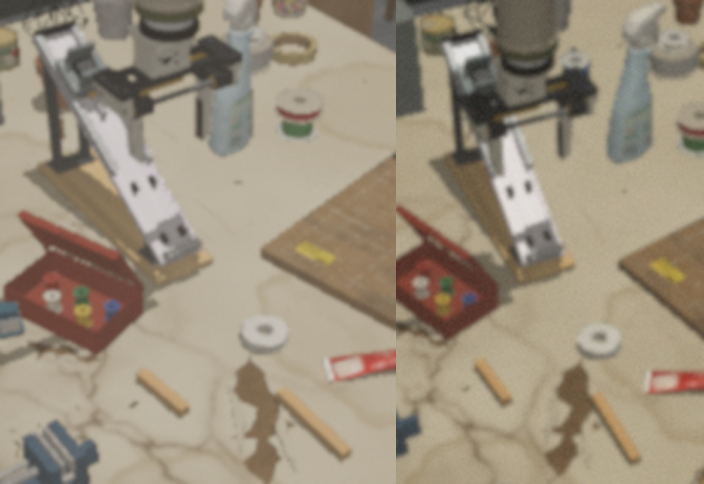

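View pics/wrist0.png

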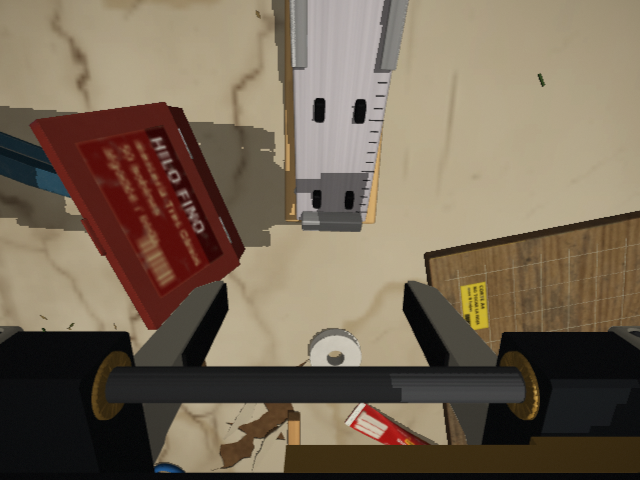

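The wrist view shows the gauge from close up: cheeks at (319,110), (360,111), (317,200), (349,200), and the fence across (301..365, ~220). I'll fit the bed's pose and measure the stakes.

```bash
python3 - <<'E'
from h import *
from scipy.optimize import least_squares
c=load('wrist0')
B=np.array([[110,15.5,6],[110,-15.5,6],[20,15.5,6],[20,-15.5,6],[-14,30,16],[-14,-30,16]])/1e3
for z0 in (.03,.04,.05):
  best=None
  for sgn in (0,np.pi):
    U=np.array([[319,110],[360,111],[317,200],[349,200],[303,219],[364,219]],float)
    def bed(p,B): return B@(R.from_euler('z',p[2])*R.from_euler('y',-30,degrees=True)).as_matrix().T+[p[0],p[1],p[3]]
    f=lambda p:(proj(c,bed([*p,z0],B))-U).ravel()
    r=least_squares(f,[.6,.2,np.pi/2]); 
    if best is None: print(z0,r.x,r.cost,f(r.x).round(1)); best=1
p0=None
f=lambda p:(proj(c,bed(p,B))-U).ravel()
r=least_squares(f,[.6,.2,np.pi/2,.04]);print(r.x,r.cost,f(r.x).round(1))
s=load('scene0');d=load('side0')
for nm,cc,e in [('L',s,[(347.7,284.1),(377.3,309.5)]),('L',d,[(340.9,285.9),(358.2,312.7)]),('S',s,[(220+141/2.2,105+374/2.2),(220+185/2.2,105+407/2.2)])]:
    a,b=[atz(cc,*x,.016) for x in e]; v=b-a; print(nm,a.round(4),b.round(4),(a+b)/2,np.linalg.norm(v),np.degrees(np.arctan2(v[1],v[0])))
print('fence proj in scene', proj(s,bed(r.x,B)))
E
```

```text
0.03 [0.61699011 0.00795639 1.56158677] 94.34362507124642 [ 0.6 -1.9 -1.1 -2.6  1.2 -4.6  0.8 -4.4  0.7  7.8 -2.2  8.3]
0.04 [0.61646763 0.00884708 1.56280544] 129.54756408884717 [-0.1 -3.8 -0.3 -4.5  0.7 -3.6  1.2 -3.3 -0.1  9.7 -1.4 10.1]
0.05 [0.61594843 0.00970831 1.5641043 ] 188.39833909284437 [-0.8 -5.9  0.5 -6.6  0.2 -2.4  1.7 -2.2 -1.  11.7 -0.6 12.1]
[0.61774007 0.0066406  1.55997564 0.01574174] 77.45770088480826 [ 1.5  0.7 -2.1  0.1  1.8 -5.9  0.2 -5.6  1.9  5.3 -3.3  5.9]
L [ 0.5633 -0.2992  0.016 ] [ 0.5675 -0.4178  0.016 ] [ 0.56540081 -0.35851483  0.016     ] 0.11863587854249778 -87.98134229671496
L [ 0.5676 -0.2948  0.016 ] [ 0.5674 -0.4136  0.016 ] [ 0.56751514 -0.35423609  0.016     ] 0.11879369198917011 -90.08831580051125
S [ 0.4387 -0.1649  0.016 ] [ 0.4509 -0.246   0.016 ] [ 0.44476474 -0.20543033  0.016     ] 0.08199674443301355 -81.44713363980712
fence proj in scene [[280.6056481  194.91887767]
 [288.51516818 191.8325082 ]
 [294.13684691 217.79650667]
 [302.0144042  214.46154977]
 [296.45518932 226.91563014]
 [311.74768378 220.25927576]]
```

```bash
cat >> h.py <<'E'
def bed(p,B): return np.atleast_2d(B)@(R.from_euler('z',p[2])*R.from_euler('y',-30,degrees=True)).as_matrix().T+[p[0],p[1],p[3]]
E
python3 - <<'E'
from h import *
from scipy.optimize import least_squares
c=load('wrist0')
B=np.array([[110,15.5,6],[110,-15.5,6],[20,15.5,6],[20,-15.5,6],[-14,30,16],[-14,-30,16]])/1e3
U=np.array([[319,110],[360,111],[317,200],[349,200],[302,230],[362,231]],float)
f=lambda p:(proj(c,bed(p,B))-U).ravel()
r=least_squares(f,[.6,.2,np.pi/2,.04]);print(r.x,r.cost,f(r.x).round(1))
r=least_squares(lambda p:f([*p,.04]),[.6,.2,np.pi/2]);p=[*r.x,.04];print(r.x,r.cost,f(p).round(1))
s=load('scene0')
im=s['frame'].copy()
im=cv2.resize(im[100:240,215:355],None,fx=4,fy=4,interpolation=cv2.INTER_CUBIC)
Q=np.array([[400,36,0],[400,-36,0],[-15,36,0],[-15,-36,0],[0,30,16],[0,-30,16],[20,15,11],[20,-15,11],[110,15,11],[110,-15,11]])/1e3
for u in proj(s,bed(p,Q)): cv2.circle(im,tuple(int(x) for x in (u-[215,100])*4),3,(0,0,255),-1)
w=c['frame'].copy()
for u in proj(c,bed(p,Q)): cv2.circle(w,tuple(int(x) for x in u),2,(0,0,255),-1)
w=cv2.resize(w[0:280,260:420],(0,0),fx=2,fy=2)
cv2.imwrite('pics/c2.png',np.hstack([im[:560],w[:560,:240*1]]) if 0 else im)
cv2.imwrite('pics/c2.png',np.hstack([im,w[:560,60:300]]))
E
```

```text
[0.61582143 0.00590345 1.55293037 0.03832413] 1.5897205941225698 [ 0.2  0.2 -0.4 -0.1  0.1 -1.   0.5 -0.5  0.2  0.7 -0.6  0.7]
[0.61573508 0.00606944 1.55312677] 1.8720307478130853 [ 0.1 -0.1 -0.3 -0.4  0.1 -0.8  0.5 -0.3  0.   1.1 -0.4  1. ]
```

View pics/c2.png

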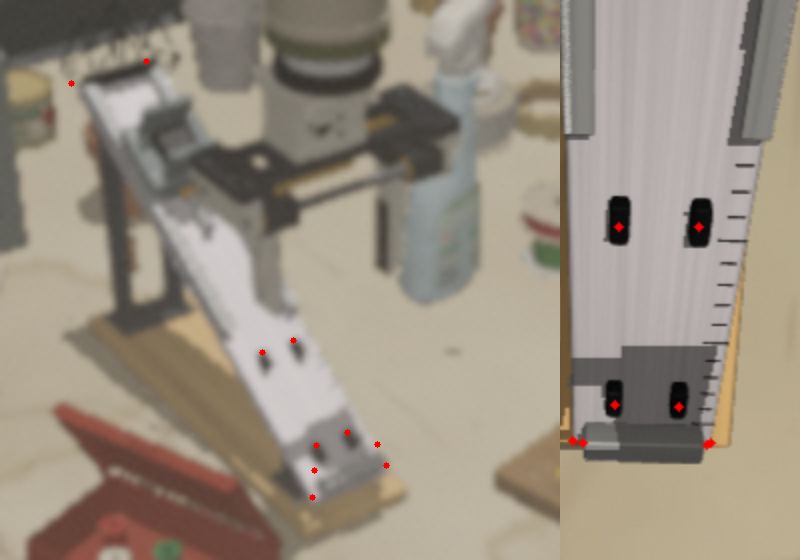

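The bed fit is tight with residuals of 1 px or less: origin about (0.616, 0.006, 0.039), yaw 89°. The long stake is at about (0.567, -0.356), lying along y. I'll move above it.

```bash
python3 -m inch '[[[0,-0.03,-0.003,0,0,0,1],[0,-0.035,-0.0035,0,0,0,1],[0,-0.035,-0.0035,0,0,0,1],[0.01,-0.035,-0.0035,0,0,0,1],[0.01,-0.035,-0.0035,0,0,0,1],[0.01,-0.035,-0.0035,0,0,0,1],[0.01,-0.035,-0.0035,0,0,0,1],[0.01,-0.035,-0.0035,0,0,0,1],[0.01,-0.035,-0.0035,0,0,0,1],[0.01,-0.035,-0.0035,0,0,0,1],[0.01,-0.005,0,0,0,0,1],[0,0,0,0,0,0,1]]]' 20
python3 - <<'E'
from h import *
s=telemetry.read_state();print(s['tool_pos'],s['orientation'],s['q'].round(3))
save('w1',cam('wrist'))
E
```

```text
t: 1.35
tool_pos: [0.5618, -0.3609, 0.1466]
orientation: [0.001, 1.577, 0.006]
force: [0.2, -0.0, -0.2]
opening: 0.0925
[ 0.56175833 -0.36086977  0.14657863] [7.84498541e-04 1.57711831e+00 6.08369631e-03] [-0.648  0.371  1.372 -0.     1.407 -0.651]
```

View pics/w1.png

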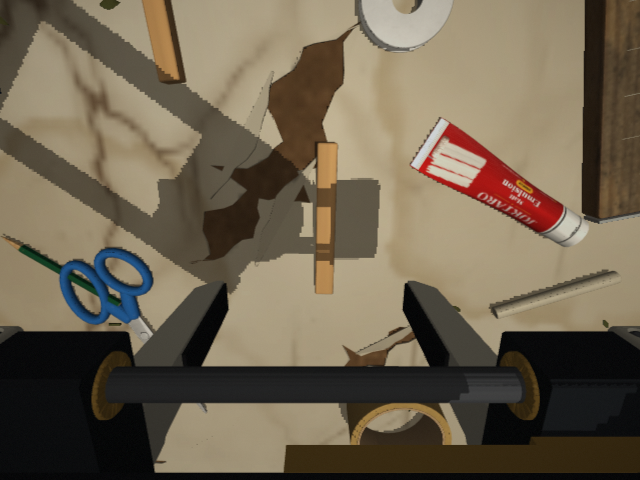

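The long stake is seen whole, with its top face running from about (328,143) to (325,293).

```bash
python3 - <<'E'
from h import *
c=load('w1')
a,b=atz(c,328,143,.016),atz(c,325,293,.016);v=a-b
print(a,b,(a+b)/2,np.linalg.norm(v),np.degrees(np.arctan2(v[1],v[0])))
s=telemetry.read_state();print((a+b)/2-s['tool_pos'],R.from_rotvec(s['orientation']).as_matrix().round(3))
E
```

```text
[ 0.57015044 -0.2860347   0.016     ] [ 0.56920015 -0.41404296  0.016     ] [ 0.56967529 -0.35003883  0.016     ] 0.12801178461359278 89.57466325019138
[ 0.00758019  0.01068522 -0.13153952] [[-0.006 -0.004  1.   ]
 [ 0.004  1.     0.004]
 [-1.     0.004 -0.006]]
```

```bash
python3 -m inch '[[[0.02,0.005,0.004,0,0,0,0.6],[0.025,0.005,0.004,0,0,0,0.6],[0.025,0,0,0,0,0,0.6],[0.025,0,0,0,0,0,0.6],[0.015,0,0,0,0,0,0.6],[0.005,0,0,0,0,0,0.6],[0,0,0,0,0,0,0.6]]]' 20
```

```text
t: 2.1
tool_pos: [0.576, -0.3431, 0.0361]
orientation: [-0.009, 1.569, 0.01]
force: [0.5, 0.6, 0.4]
opening: 0.0559
```

```bash
python3 -m inch '[[[0.004,-0.005,-0.005,0,0,0,0.6],[0.004,-0.002,-0.001,0,0,0,0.6],[0.004,0,0,0,0,0,0.6],[0.002,0,0,0,0,0,0.6],[0,0,0,0,0,0,0.6]]]' 20
```

```text
t: 2.6
tool_pos: [0.572, -0.3527, 0.026]
orientation: [-0.012, 1.563, 0.006]
force: [-0.2, 0.6, -0.3]
opening: 0.0556
```

```bash
cat >> h.py <<'E'
D0=R.from_rotvec([0,np.pi/2,0])   # tool straight down, y=+Y, z=+X
def need(pos,rot,lab=''):
    s=telemetry.read_state(); r=R.from_rotvec(s['orientation'])
    print(lab,'t',round(s['t'],2),'shift',(r.inv().apply(np.array(pos)-s['tool_pos'])).round(4),'turn',(r.inv()*rot).as_rotvec().round(3),'F',np.round(s['force'],1),'open',round(s['opening'],4))
E
python3 -m inch '[[[0.005,0.002,-0.002,0,0,0,0.6],[0.002,0,0,0,0,0,0.6],[0,0,0,0,0,0,0.6]]]' 20
python3 -c "
from h import *
need([.5697,-.350,.020],D0)"
```

```text
t: 2.9
tool_pos: [0.5701, -0.3508, 0.0187]
orientation: [-0.012, 1.563, 0.006]
force: [0.3, -0.1, -0.1]
opening: 0.0557
 t 2.9 shift [-0.0013  0.0008 -0.0003] turn [0.012 0.008 0.004] F [ 0.3 -0.1 -0.1] open 0.0557
```

```bash
python3 -m inch '[[[-0.001,0.001,0,0.012,0.008,0.004,0.6],[0,0,0,0,0,0,0.1],[0,0,0,0,0,0,0.1],[0,0,0,0,0,0,0.1],[0,0,0,0,0,0,0.1],[0,0,0,0,0,0,0.1],[0,0,0,0,0,0,0.1]]]' 20
python3 -c "
from h import *
need([.5697,-.350,.020],D0)"
```

```text
t: 3.6
tool_pos: [0.5703, -0.3496, 0.02]
orientation: [0.001, 1.571, -0.001]
force: [-0.3, -0.0, -0.8]
opening: 0.016
 t 3.6 shift [-0.     -0.0004 -0.0006] turn [-0.001 -0.001 -0.   ] F [-0.3 -0.  -0.8] open 0.016
```

```bash
cat >> h.py <<'E'
P=[0.6158,0.0060,1.5530,0.039]
def rbed(p): 
    b=R.from_euler('z',p[2])*R.from_euler('y',-30,degrees=True)
    return b*R.from_matrix(np.array([[0,1,0],[0,0,-1],[-1,0,0]]).astype(float))
def needbed(x,y,z,p=None,lab=''):
    p=p or P; need(bed(p,np.array([x,y,z])/1e3)[0],rbed(p),lab)
E
python3 -m inch '[[[-0.02,0,0,0,0,0,0.1],[-0.04,0,0,0,0,0,0.1],[-0.04,0.02,0,0,0,0,0.1],[-0.04,0.035,0.005,0,0,0,0.1],[-0.03,0.035,0.005,0,0,0,0.1],[-0.01,0.035,0.005,0,0,0,0.1],[0,0.035,0.005,0,0,0,0.1],[0,0.035,0.005,0,0,0,0.1],[0,0.035,0.005,0,0,0,0.1],[0,0.035,0.005,0,0,0,0.1],[0,0.03,0.004,0,0,0,0.1],[0,0.02,0,0,0,0,0.1],[0,0.01,0,0,0,0,0.1],[0,0,0,0,0,0.1,0.1],[0,0,0,0,0,0.1,0.1],[0,0,0,0,0,0.1,0.1],[0,0,0,0,0,0.1,0.1],[0,0,0,0,0,0.1,0.1],[0,0,0,0,0,0,0.1]]]' 20
python3 -c "
from h import *
print(rbed(P).as_matrix().round(2))
needbed(75,0,80)"
```

```text
t: 5.5
tool_pos: [0.6114, -0.0143, 0.2085]
orientation: [0.406, 1.524, 0.407]
force: [0.1, 0.2, -1.6]
opening: 0.016
[[ 0.01  0.02  1.  ]
 [ 0.5   0.87 -0.02]
 [-0.87  0.5  -0.  ]]
 t 5.5 shift [0.0769 0.0081 0.0043] turn [ 0.018 -0.002  0.004] F [ 0.1  0.2 -1.6] open 0.016
```

```bash
python3 -m inch '[[[0.02,0.004,0.002,0.01,0,0.004,0.1],[0.02,0.004,0.002,0.008,0,0,0.1],[0.02,0,0,0,0,0,0.1],[0.012,0,0,0,0,0,0.1],[0.004,0,0,0,0,0,0.1],[0,0,0,0,0,0,0.1]]]' 20
python3 - <<'E'
from h import *
needbed(75,0,80)
c=cam('wrist');save('w2',c)
E
```

```text
t: 6.1
tool_pos: [0.6174, 0.0283, 0.1456]
orientation: [0.413, 1.527, 0.382]
force: [0.1, 0.1, -0.6]
opening: 0.0159
 t 6.1 shift [ 0.0011  0.0024 -0.0012] turn [-0.001  0.003  0.016] F [ 0.1  0.1 -0.6] open 0.0159
```

View pics/w2.png

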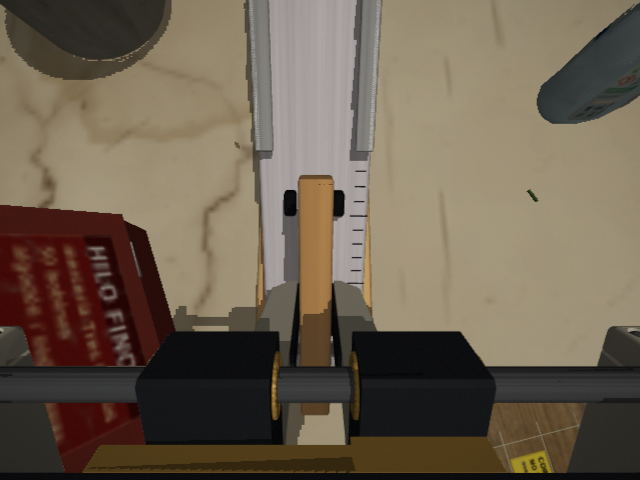

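The stake is held straight above the bed. Its upper end is at about (317,177), between the upper cheeks at (290,203) and (339,203). I'll check both against the model.

```bash
python3 - <<'E'
from h import *
c=load('w2');s=telemetry.read_state();r=R.from_rotvec(s['orientation'])
print('cheek pred (110,±15.5,6) (110,±11.5,11)',proj(c,bed(P,np.array([[110,15.5,6],[110,-15.5,6],[110,11.5,11],[110,-11.5,11]])/1e3)).round(1))
T=np.array([[4,65,-8],[4,65,8],[20,65,-8],[20,65,8]])/1e3
print('stake end pred',proj(c,r.apply(T)+s['tool_pos']).round(1))
print('cheek edges x', proj(c,bed(P,np.array([[102,0,0],[118,0,11],[110,19.5,6],[110,-19.5,6]])/1e3)).round(1))
g=cv2.cvtColor(c['frame'],cv2.COLOR_BGR2GRAY)
print(g[203,278:352]); print(g[166:190,317]); print(g[180:225,290])
E
```

```text
cheek pred (110,±15.5,6) (110,±11.5,11) [[289.7 202.6]
 [337.4 202.4]
 [295.5 204.3]
 [331.6 204.2]]
stake end pred [[298.1 175.9]
 [335.2 175.9]
 [299.7 171.5]
 [333.3 171.4]]
cheek edges x [[313.6 212.2]
 [313.5 191.8]
 [283.5 202.6]
 [343.6 202.4]]
[162 165 167 166 142  71  18  10  10  14  13  14  13  11  13  12  12   7
  71 111  95  94 108 118 121 121 122 123 123 124 124 126 126 125 126 126
 125 125 126 125 127 129 132 132 134 134 134 134 133 133 133 131 129 119
 104  66  13  12  12  13  13  15  13  14  12   9 102 169 165 164 164 163
 161 161]
[168 167 167 168 167 167 169 168 161  71  76  76  82 114 127 127 125 126
 126 126 127 126 127 126]
[158 157 157 157 157 158 157 157 158 148   5   8  10  15  14  13  15  12
  14  15  13  14  14  13  12   9  12  11   8   7   8   7   7   5   4  17
  65  89  89  88  88  89  88  88  89]
```

```bash
python3 -m inch '[[[0.01,-0.002,-0.001,0,0.003,0.014,0.1],[0.015,-0.001,0,0,0,0,0.1],[0.015,0,0,0,0,0,0.1],[0.006,0,0,0,0,0,0.1],[0,0,0,0,0,0,0.1]]]' 20
python3 -c "
from h import *
needbed(69,0,22)"
```

```text
t: 6.65
tool_pos: [0.618, 0.0486, 0.1025]
orientation: [0.423, 1.525, 0.393]
force: [-0.5, -0.5, -0.5]
opening: 0.0156
 t 6.65 shift [ 0.0117  0.0004 -0.0015] turn [-0.001  0.003  0.003] F [-0.5 -0.5 -0.5] open 0.0156
```

```bash
python3 -m inch '[[[0.006,0,-0.001,0,0.003,0.003,0.1],[0.004,0,0,0,0,0,0.1],[0.002,0,0,0,0,0,0.1],[0,0,0,0,0,0,0.1]]]' 20
python3 -c "
from h import *
needbed(69,0,20)"
```

```text
t: 7.05
tool_pos: [0.6175, 0.0549, 0.0918]
orientation: [0.425, 1.527, 0.396]
force: [0.1, 0.5, -1.1]
opening: 0.0158
 t 7.05 shift [ 0.0013  0.0002 -0.0008] turn [-0.001 -0.    -0.   ] F [ 0.1  0.5 -1.1] open 0.0158
```

```bash
python3 -m inch '[[[0.0015,0,-0.001,0,0,0,0.1],[0,0,0,0,0,0,0.1]]]' 20
python3 -m inch '[[[0,-0.0015,0,0,0,0,0.1],[0,-0.0015,0,0,0,0,0.1],[0,0,0,0,0,0,0.1]]]'
python3 -c "
from h import *
needbed(66.5,0,20)
print(rbed(P).inv().apply(telemetry.read_state()['force']))
save('w3',cam('wrist'))"
```

```text
t: 7.25
tool_pos: [0.6178, 0.0547, 0.0922]
orientation: [0.423, 1.524, 0.396]
force: [0.5, -0.1, -0.2]
opening: 0.0157
t: 7.55
tool_pos: [0.618, 0.0524, 0.0911]
orientation: [0.424, 1.523, 0.396]
force: [-0.3, 0.4, 0.9]
opening: 0.0161
 t 7.55 shift [ 0.0019  0.0003 -0.0014] turn [ 0.001  0.004 -0.   ] F [-0.3  0.4  0.9] open 0.0161
[-0.53845573  0.81213393 -0.27783268]
```

View pics/w3.png

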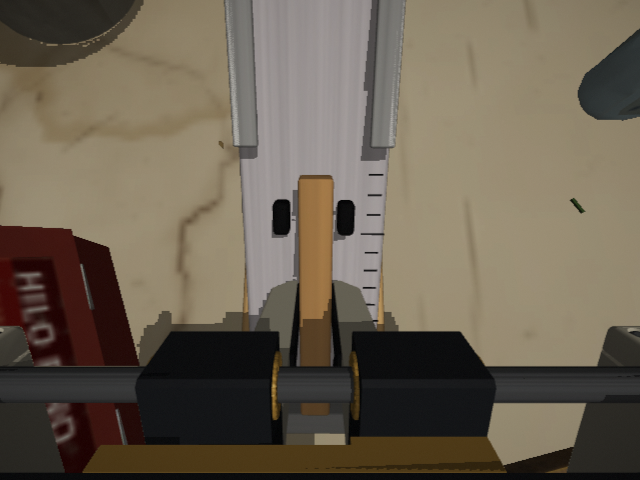

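The stake is between the upper cheeks (inner edges at about 290 and 337; stake from 299 to 333). It still sits about 2 mm above the bed, so I'll lower it gently and go to the fence.

```bash
python3 -m inch '[[[0.0015,0,-0.0015,0,0,0,0.1],[0.0015,0,0,0,0,0,0.1],[0,0,0,0,0,0,0.1]]]' 10
python3 -c "
from h import *
needbed(66.5,0,20)
print(rbed(P).inv().apply(telemetry.read_state()['force']))"
python3 -m inch '[[[0.0005,-0.0015,0,0,0,0,0.1],[0.0005,-0.0015,0,0,0,0,0.1],[0,0,0,0,0,0,0.1]]]'
python3 -c "
from h import *
needbed(66.5,0,20)
print(rbed(P).inv().apply(telemetry.read_state()['force']))"
```

```text
t: 7.9
tool_pos: [0.6173, 0.0528, 0.0903]
orientation: [0.422, 1.521, 0.396]
force: [-0.2, 1.6, 0.3]
opening: 0.0161
 t 7.9 shift [ 0.001   0.0003 -0.0007] turn [0.002 0.006 0.001] F [-0.2  1.6  0.3] open 0.0161
[ 0.57665802  1.50651098 -0.22703281]
t: 8.2
tool_pos: [0.6174, 0.0529, 0.0901]
orientation: [0.424, 1.52, 0.4]
force: [-0.8, -0.2, 0.4]
opening: 0.0157
 t 8.2 shift [ 0.0008  0.0003 -0.0008] turn [ 0.004  0.006 -0.003] F [-0.8 -0.2  0.4] open 0.0157
[-0.43082331  0.01662627 -0.78943117]
```

```bash
python3 -m inch '[[[0.002,-0.003,0,0,0,0,0.1],[0.002,-0.003,0,0,0,0,0.1]]]'
python3 -c "
from h import *
needbed(66.5,0,20)
print(rbed(P).inv().apply(telemetry.read_state()['force']))"
```

```text
t: 8.4
tool_pos: [0.6176, 0.0517, 0.0868]
orientation: [0.426, 1.519, 0.406]
force: [-7.8, 1.4, 24.0]
opening: 0.0158
 t 8.4 shift [-0.0015  0.003  -0.001 ] turn [ 0.006  0.005 -0.008] F [-7.8  1.4 24. ] open 0.0158
[-20.16183287  13.07733125  -7.81238035]
```

```bash
python3 -m inch '[[[-0.001,0.0005,0,0,0,0,0.1],[0,0,0,0,0,0,0.45],[0,0,0,0,0,0,0.45],[0,0,0,0,0,0,0.45],[0,0,0,0,0,0,0.45]]]'
python3 -c "
from h import *
needbed(66.5,0,20)
print(rbed(P).inv().apply(telemetry.read_state()['force']))"
python3 -m inch '[[[-0.01,0,0,0,0,0,0.45],[-0.03,0,0,0,0,0,0.45],[-0.04,0,0,0,0,0,0.45],[-0.04,0,0,0,0,0,0.45],[-0.02,0,0,0,0,0,0.45],[0,0,0,0,0,0,0.45]]]'
python3 - <<'E'
from h import *
needbed(75,0,140)
c=cam('wrist');save('w4',c)
print(proj(c,bed(P,np.array([[0,8,16],[0,-8,16],[130,8,16],[130,-8,16]])/1e3)).round(1))
for s in (0,50): print('button at s',s,proj(c,bed(P,np.array([[305-s,0,38],[274-s,0,27]])/1e3)).round(1))
E
```

```text
t: 8.9
tool_pos: [0.6173, 0.0511, 0.0866]
orientation: [0.425, 1.52, 0.405]
force: [-0.1, -1.1, 1.2]
opening: 0.0406
 t 8.9 shift [-0.0014  0.0036 -0.0007] turn [ 0.005  0.005 -0.007] F [-0.1 -1.1  1.2] open 0.0406
[-1.60293161 -0.37615139 -0.03974679]
t: 9.5
tool_pos: [0.6134, -0.0231, 0.2119]
orientation: [0.425, 1.524, 0.404]
force: [-0.1, -0.2, -0.6]
opening: 0.0419
 t 9.5 shift [0.0244 0.0136 0.0019] turn [ 0.004  0.001 -0.006] F [-0.1 -0.2 -0.6] open 0.0419
[[308.7 292. ]
 [325.8 292.1]
 [308.3 149.2]
 [327.6 149.3]]
button at s 0 [[ 319.8 -141.2]
 [ 319.3  -70.2]]
button at s 50 [[319.3 -44.3]
 [318.8  14.8]]
```

View pics/w4.png

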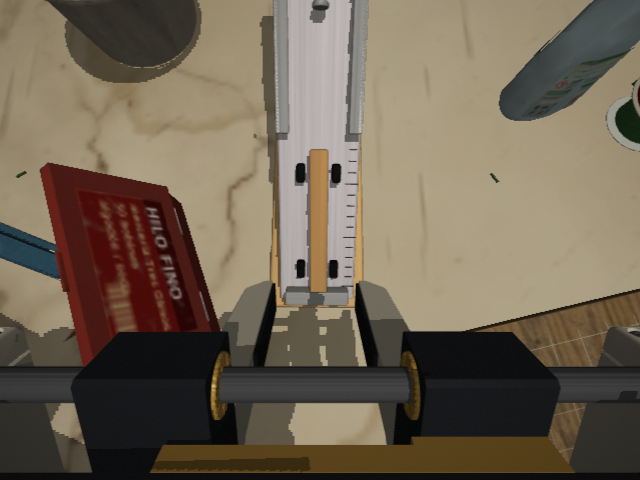

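The stake is seated: its ends are at rows 149 and 292, exactly as predicted for touching the fence, and it lies centred between the cheeks. The plunger tip shows at about (320,10), from which I'll get s.

```bash
python3 - <<'E'
from h import *
c=load('w4')
for x in range(180,236,5): 
    u=proj(c,bed(P,np.array([[x,0,8],[x,0,1.5],[x,0,14.5]])/1e3)); print(x,235-x,u[:,1].round(1))
g=cv2.cvtColor(c['frame'],cv2.COLOR_BGR2GRAY);print(g[0:22,320])
needbed(290,0,140)
E
```

```text
180 55 [84.8 85.8 83.8]
185 50 [78.1 79.2 76.9]
190 45 [71.2 72.5 69.9]
195 40 [64.3 65.7 62.8]
200 35 [57.3 58.9 55.6]
205 30 [50.2 52.  48.4]
210 25 [43.1 45.  41.1]
215 20 [35.9 38.  33.7]
220 15 [28.6 30.9 26.2]
225 10 [21.2 23.7 18.6]
230 5 [13.7 16.4 10.9]
235 0 [6.2 9.  3.2]
[151 151 145 136 117  51  39  38  37  40  61  93  94  94  94  94  94  94
  95  94  95  93]
 t 9.55 shift [0.0244 0.2287 0.003 ] turn [ 0.004 -0.    -0.006] F [ 0.1  0.2 -0.3] open 0.042
```

s is about 1 mm (the tip's lower edge is at row 10), so the button is near bed x = 304. Next I'll shut the fingers, move up along the bed and look.

```bash
python3 -m inch '[[[0,0.02,0,0,0,-0.006,0],[0,0.035,0,0.004,0,0,0],[0,0.04,0,0,0,0,0],[0,0.04,0.001,0,0,0,0],[0,0.035,0.001,0,0,0,0],[0,0.025,0.001,0,0,0,0],[0,0.01,0,0,0,0,0],[0,0,0,0,0,0,0]]]' 20
python3 - <<'E'
from h import *
needbed(304,0,130); print(telemetry.read_state()['q'].round(2))
c=cam('wrist');save('w5',c)
E
```

```text
t: 10.35
tool_pos: [0.6141, 0.1654, 0.3026]
orientation: [0.433, 1.546, 0.397]
force: [-0.0, -0.6, 0.2]
opening: 0.0004
 t 10.35 shift [0.0187 0.0342 0.0045] turn [-0.01  -0.018 -0.005] F [-0.  -0.6  0.2] open 0.0004
[-0.11  0.17  1.41  0.52  1.62 -0.08]
```

View pics/w5.png

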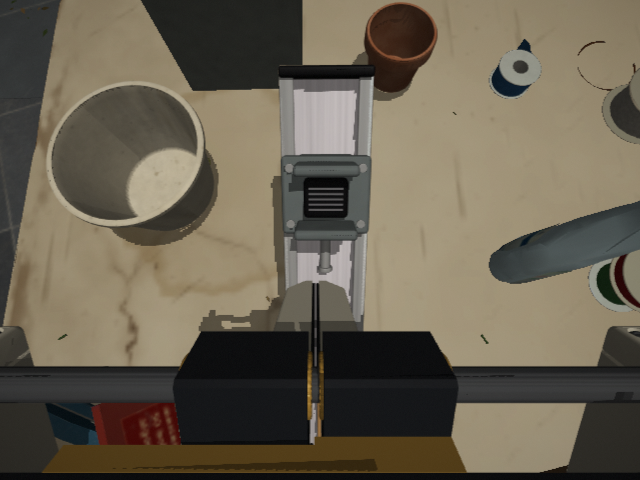

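The stop is in view. Its button centre is at (326,198), with the guards at rows ~168 and ~231 and the plunger tip at ~(324,272).

```bash
python3 - <<'E'
from h import *
c=load('w5')
def inv(u,v,z):
    o,d=ray(c,u,v); b=R.from_euler('z',P[2])*R.from_euler('y',-30,degrees=True)
    O=b.inv().apply(o-np.array([P[0],P[1],P[3]]));D=b.inv().apply(d);return (O+D*(z-O[2])/D[2])*1e3
print('button',inv(326,198,.038),'tip',inv(324,274,.008),'bed top edge',inv(325,78,0))
print('fingertip gap px', proj(c,R.from_rotvec(telemetry.read_state()['orientation']).apply([[.017,0,0]])+telemetry.read_state()['tool_pos']))
E
```

```text
button [304.71220874  -1.65613212  38.        ] tip [ 2.29939409e+02 -1.11361860e-01  8.00000000e+00] bed top edge [392.29085486  -1.48629743   0.        ]
fingertip gap px [[315.81669819 298.59167336]]
```

```bash
python3 -m inch '[[[0.0,0.015,0.003,-0.01,-0.016,-0.005,0],[0.01,0.015,0.0025,0,0,0,0],[0.015,0.003,0,0,0,0,0],[0.015,0,0,0,0,0,0],[0.01,0,0,0,0,0,0],[0,0,0,0,0,0,0]]]' 20
python3 -c "
from h import *
needbed(304,-1,80)"
```

```text
t: 11.0
tool_pos: [0.62, 0.2196, 0.2668]
orientation: [0.427, 1.535, 0.391]
force: [-0.4, -0.8, -0.3]
opening: 0.0004
 t 11.0 shift [0.0105 0.0051 0.0006] turn [-0.007 -0.006  0.002] F [-0.4 -0.8 -0.3] open 0.0004
```

```bash
python3 -m inch '[[[0.004,0.004,0,-0.007,-0.006,0.002,0],[0.008,0.001,0,0,0,0,0],[0.008,0,0,0,0,0,0],[0.004,0,0,0,0,0,0],[0,0,0,0,0,0,0]]]'
python3 -c "
from h import *
needbed(304,-1,55)
s=cam('scene');save('s5',s);d=cam('wrist');save('w6',d)
a=cv2.resize(s['frame'][90:230,215:335],None,fx=3.43,fy=3.43,interpolation=cv2.INTER_CUBIC)
cv2.imwrite('pics/c5.png',np.hstack([a[:480],d['frame'][:,150:500][:a.shape[0]]]) if a.shape[0]>=480 else np.hstack([a,d['frame'][:a.shape[0],150:500]]))"
```

```text
t: 11.5
tool_pos: [0.6203, 0.2366, 0.2464]
orientation: [0.424, 1.526, 0.396]
force: [-0.9, -0.2, -0.1]
opening: 0.0001
 t 11.5 shift [0.0093 0.0005 0.0006] turn [-0.     0.001  0.   ] F [-0.9 -0.2 -0.1] open 0.0001
```

View pics/c5.png

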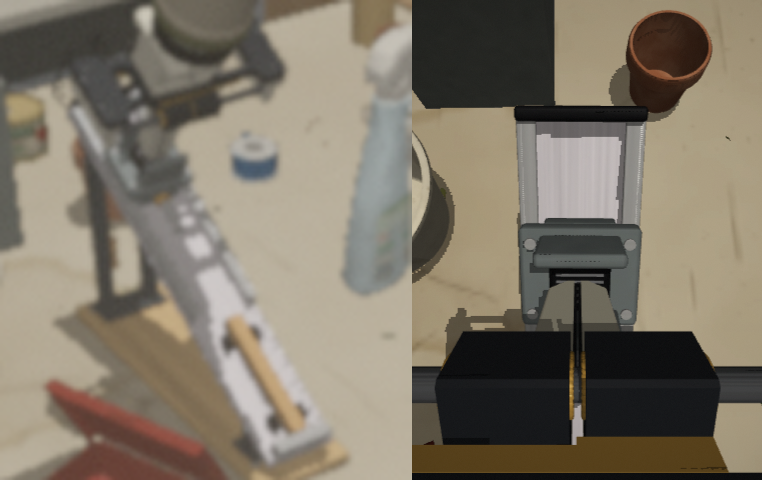

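The fingertips are between the guards over the button; the uphill guard's face is at row ~265 and the fingertips at ~283. Pressing in steps.

```bash
cat >> h.py <<'E'
def st():
    s=telemetry.read_state(); b=R.from_euler('z',P[2])*R.from_euler('y',-30,degrees=True)
    print('t',round(s['t'],2),'bed mm',(b.inv().apply(s['tool_pos']-np.array([P[0],P[1],P[3]]))*1e3).round(1),'Fbed',b.inv().apply(s['force']).round(1),'turn',(R.from_rotvec(s['orientation']).inv()*rbed(P)).as_rotvec().round(3))
E
python3 -m inch '[[[0.004,0,0,0,0,0,0],[0.004,0,0,0,0,0,0],[0.003,0,0,0,0,0,0],[0,0,0,0,0,0,0]]]'; python3 -c "
from h import *
st()"
python3 -m inch '[[[0.003,0,0,0,0,0,0],[0.003,0,0,0,0,0,0],[0,0,0,0,0,0,0]]]' ; python3 -c "
from h import *
st()"
```

```text
t: 12.0
tool_pos: [0.6217, 0.2416, 0.2386]
orientation: [0.424, 1.523, 0.396]
force: [-2.0, -2.3, 3.1]
opening: 0.0007
t 12.0 bed mm [303.9  -1.7  55.1] Fbed [-0.4  2.   3.9] turn [0.001 0.004 0.   ]
t: 12.3
tool_pos: [0.6219, 0.2442, 0.2342]
orientation: [0.423, 1.522, 0.396]
force: [-3.4, -3.8, 5.2]
opening: 0.0007
t 12.3 bed mm [303.9  -1.8  49.9] Fbed [-0.7  3.3  6.4] turn [0.001 0.005 0.001]
```

```bash
python3 -m inch '[[[0.003,0,-0.0005,0,0,0,0],[0.001,0,0,0,0,0,0]]]' >/dev/null; python3 -c "
from h import *
st()"
python3 -m inch '[[[0.0008,-0.005,0,0,0,0,0],[0.0008,-0.006,0,0,0,0,0],[0.0008,-0.006,0,0,0,0,0],[0.0008,-0.006,0,0,0,0,0]]]' >/dev/null; python3 -c "
from h import *
st()
c=cam('wrist');save('w7',c)
for n in ('w6','w7'):
  c=load(n);g=cv2.cvtColor(c['frame'],cv2.COLOR_BGR2GRAY);print(n,g[80:260,290][40:].tolist()[80:130])
"
```

```text
t 12.5 bed mm [304.   -1.9  46.8] Fbed [-1.   3.3  7.2] turn [0.002 0.006 0.001]
t 12.9 bed mm [283.1  -1.8  45.5] Fbed [0.7 4.2 7.3] turn [ 0.005  0.007 -0.001]
w6 [182, 181, 181, 182, 181, 181, 181, 182, 182, 181, 181, 181, 181, 183, 182, 181, 181, 172, 53, 55, 54, 58, 65, 68, 53, 57, 62, 70, 82, 96, 96, 96, 98, 96, 93, 72, 54, 55, 55, 55, 56, 54, 55, 55, 56, 56, 56, 56, 56, 56]
w7 [172, 172, 172, 172, 172, 173, 172, 172, 173, 172, 172, 173, 174, 173, 173, 173, 173, 173, 173, 172, 173, 173, 174, 172, 172, 174, 165, 48, 49, 50, 52, 54, 65, 62, 50, 53, 54, 58, 66, 75, 85, 89, 90, 88, 89, 88, 85, 55, 49, 49]
```

```bash
cat >> h.py <<'E'
def inv(c,u,v,z):
    o,d=ray(c,u,v); b=R.from_euler('z',P[2])*R.from_euler('y',-30,degrees=True)
    O=b.inv().apply(o-np.array([P[0],P[1],P[3]]));D=b.inv().apply(d);return (O+D*(z-O[2])/D[2])*1e3
def edge(n):
    c=load(n);g=cv2.cvtColor(c['frame'],cv2.COLOR_BGR2GRAY).astype(int)[:,290]
    v=next(i for i in range(140,330) if g[i]-g[i+2]>80); print(n,'row',v,'edge bed x',inv(c,290,v+1,.027).round(1))
E
python3 -c "
from h import *
edge('w6');edge('w7')"
python3 -m inch '[[[0.0003,-0.008,0,-0.002,-0.002,0,0],[0.0003,-0.008,0,0,0,0,0],[0.0003,-0.008,0,0,0,0,0],[0.0004,-0.008,0,0,0,0,0],[0.0004,-0.006,0,0,0,0,0]]]' >/dev/null; python3 -c "
from h import *
st()
c=cam('wrist');save('w8',c);edge('w8')"
```

```text
w6 row 216 edge bed x [341.7  13.7  27. ]
w7 row 225 edge bed x [321.4  11.2  27. ]
t 13.45 bed mm [245.4  -1.6  46.2] Fbed [-0.1  4.1  6.9] turn [ 0.009  0.008 -0.003]
w8 row 225 edge bed x [283.6  11.6  27. ]
```

```bash
python3 -m inch '[[[0.0003,-0.008,0,0.004,0.004,-0.002,0],[0.0003,-0.008,0,0.003,0.003,0,0],[0.0003,-0.008,0,0,0,0,0],[0.0003,-0.007,0,0,0,0,0],[0.0003,-0.005,0,0,0,0,0],[0.0004,-0.002,0,0,0,0,0]]]' >/dev/null; python3 -c "
from h import *
st()
c=cam('wrist');save('w9',c);edge('w9')"
```

```text
t 14.1 bed mm [206.9  -1.5  46.7] Fbed [1.1 4.1 7.1] turn [ 0.004  0.001 -0.002]
w9 row 225 edge bed x [244.9  11.6  27. ]
```

```bash
python3 -m inch '[[[0.0004,-0.005,0,0,0,0,0],[0.0004,-0.004,0,0,0,0,0],[0.0004,-0.003,0,0,0,0,0],[0.0004,-0.001,0,0,0,0,0]]]' >/dev/null; python3 -c "
from h import *
st()
c=cam('wrist');save('w10',c);edge('w10')"
```

```text
t 14.55 bed mm [194.7  -1.4  46.6] Fbed [2.4 4.  7.5] turn [ 0.005  0.001 -0.003]
w10 row 224 edge bed x [233.2  11.7  27. ]
```

```bash
python3 -m inch '[[[0.0004,-0.002,0,0,0,0,0],[0.0004,-0.0005,0,0,0,0,0]]]' >/dev/null; python3 -c "
from h import *
st()
c=cam('wrist');save('w11',c);edge('w11')"
```

```text
t 14.8 bed mm [193.1  -1.4  46.7] Fbed [-0.1  4.1  7.2] turn [ 0.006  0.001 -0.005]
w11 row 225 edge bed x [231.1  11.8  27. ]
```

```bash
python3 -m inch '[[[-0.003,0,0,0,0,0,0],[-0.006,0,0,0,0,0,0],[-0.01,0,0,0,0,0,0],[-0.02,0,0,0,0,0,0],[-0.03,0,0,0,0,0,0],[-0.04,0,0,0,0,0,0],[-0.02,-0.02,0,0,0,0,0],[0,-0.035,0,0,0,0,0],[0,-0.035,0,0,0,0,0],[0,-0.02,0,0,0,0,0],[0,0,0,0,0,0,0],[0,0,0,0,0,0,0]]]' >/dev/null; python3 - <<'E'
from h import *
st()
c=cam('wrist');save('w12',c)
cv2.imwrite('pics/c12.png',cv2.resize(c['frame'][0:300,220:420],None,fx=2.6,fy=2,interpolation=cv2.INTER_CUBIC) if 0 else cv2.resize(c['frame'][0:290,230:410],None,fx=2,fy=2,interpolation=cv2.INTER_CUBIC))
for nm,q in dict(stake_top=[130,0,16],stake_end_mid=[130,0,8],stake_low=[0,0,16],face_s111=[163,0,27],face_s111_low=[163,0,8],face116=[158,0,27],btn111=[194,0,38],upedge=[225,0,27]).items(): print(nm,proj(c,bed(P,np.array([q])/1e3)).round(1))
E
```

```text
t 16.05 bed mm [ 80.1  -2.9 182.9] Fbed [-0.1 -0.1  0. ] turn [ 0.008  0.004 -0.004]
stake_top [[312.1 169.6]]
stake_end_mid [[312.1 168.6]]
stake_low [[311.5 300.5]]
face_s111 [[312.2 131. ]]
face_s111_low [[312.3 130.9]]
face116 [[312.2 137.2]]
btn111 [[312.3  89.4]]
upedge [[312.5  48. ]]
```

View pics/c12.png

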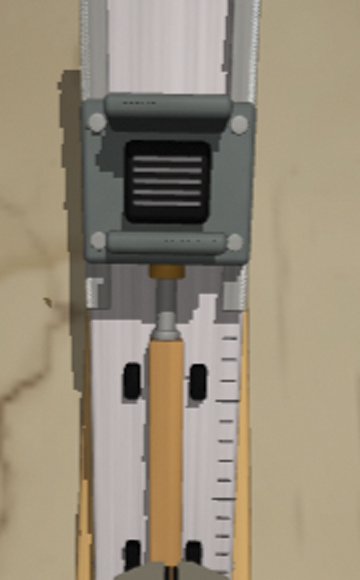

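The picture shows the stake between the cheeks with its upper end at row 170, where the model puts 130 mm. The plunger is pressed on it. The stop's lower face at row ~132, button at ~90 and upper edge at ~48 give s of about 111–112 mm, so the plunger is about 6–7 mm in. The next notch would be about 11.5 mm, so this is the nearer to half-way. I'll check that nothing is still moving, then hand in.

```bash
python3 -m inch '[[[-0.01,0,0,0,0,0,0],[0.01,0,0,0,0,0,0],[0,0,0,0,0,0,0],[0,0,0,0,0,0,0],[0,0,0,0,0,0,0],[0,0,0,0,0,0,0]]]' >/dev/null; python3 - <<'E'
from h import *
st(); c=cam('wrist'); a=load('w12')
for n,k in (('before',a),('now',c)):
    g=cv2.cvtColor(k['frame'],cv2.COLOR_BGR2GRAY).astype(int)[:,312]
    d=np.diff(g); i=[j for j in range(30,180) if abs(d[j])>35]; print(n,i,[inv(k,312,j+1,.027)[0].round(1) for j in i[:1]+i[-1:]])
print(workorder.close_job())
E
```

```text
t 16.7 bed mm [ 84.9  -3.4 183.1] Fbed [-0.7 -0.2 -0.7] turn [ 0.014  0.004 -0.004]
before [46, 69, 77, 78, 79, 83, 85, 89, 91, 94, 96, 100, 102, 111, 155, 165, 170] [np.float64(225.7), np.float64(130.0)]
now [53, 76, 84, 86, 90, 92, 95, 97, 101, 103, 106, 108, 117, 122, 160, 174, 175] [np.float64(225.6), np.float64(130.4)]
the job is handed in; nothing more can be done
None
```

The job is done and handed in at about 16.8 s on the robot's clock; no verdict came back.

I gripped the 130 mm stake and laid it in the gauge between the guides. I pushed it against the fence, felt about 13 N there, and let go. With closed fingers I then held the button about 9 mm down and slid the stop about 110 mm down the rail. I lifted off so the button could spring up. I did not move or touch the short stake or the spool.

**Last checks**
- **Stake:** it lies centred between the cheeks, and its upper end measures 130 mm up the bed, so its lower end is at the fence.
- **Plunger:** it presses on the stake's end. Three readings put the stop at 111 to 112 mm, so the plunger is about 6 to 7 mm in of 16. That is a little under half-way; the next notch would give about 11 to 12 mm.
- **Stop:** it stayed put over the last 0.65 s before handing in (225.7 mm, then 225.6 mm), with the arm clear of everything.

**Less sure:** I did not measure directly that the button is up. I take it as up because the stop stayed still. An early eye reading of the free plunger's tip was about 4 mm off the other readings, so I left it out. I viewed 12 pictures, two over the budget of 10.

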